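# Load the blade cartridge into the grater with the push stick

### The arm

A 6-joint arm with a two-finger parallel gripper is mounted at the origin on the work surface. World frame = base frame: x ahead of the robot, y to its left, z up, the work surface at z = 0. Lengths are in mm, angles in rad, forces in N, time in s.
With the tool pointing down it reaches from about 350 to 850 mm from the base axis. Payload 8.1 kg.
Tool frame: the origin (TCP) lies between the finger pads; the fingertips stand 17 mm ahead of it and the grasp point (between the pads) lies 2 mm behind it; x points along the fingers, z is the direction in which the jaws open and shut, and the axes are right-handed (so a half turn about x gives the same grasp; the last joint's range is limited). The gripper opens to 93 mm and grips with 3 to 60 N. Pads are 15 mm wide; open, the fingers measure 128 mm over their backs; the gripper's body (75 mm by 188 mm) begins 65 mm behind the grasp point.
Start: joints at [-1.241, 0.13, 1.488, -0, 1.523, -0.085], TCP at [241.824, -549.114, 235.635] pointing down, gripper open.
Joint ranges: [-2.96, 2.96], [-0.89, 2.26], [0.02, 2.5], [-1.34, 4.48], [0, 2.73], [-2.66, 2.66]. Speed limits (rad/s): [2.39, 2.39, 2.79, 3.14, 3.14, 3.14].

### API

Orientations are given as [roll, pitch, yaw] about the fixed x, y, z axes, in that order (R = Rz(yaw) Ry(pitch) Rx(roll)).
In Python, from station import telemetry, imaging, workorder gives the robot as it stands.
- The arm moves only by the tool carry_out, never from a script. Its argument "series" is a list of rows, each a list of 6 numbers: the shift along the tool's x, y, z in mm, then the turn, a rotation vector about the tool's x, y, z in rad. A call has 1 to 12 rows; each row is the pose to reach, as a shift and turn from the pose measured when the call began, along the tool's axes at that moment; what a row does not reach only later rows make up. A row lasts 1/8 s, in which the tool goes at most 62.5 mm and 10.7 degrees, less where a joint would pass 70% of its speed; a pose out of reach is approached as far as the arm can. A call with a gripper value outside its range is refused whole. "claw" is the closure in counts, from 0 (fully open) to 255 (shut), set as the call begins (left out, the last holds). The fingers move at their own pace and stop on an object; "squeeze" is the grip in N (left out, the last holds). Time passes only in rows, so rows that repeat a pose let the fingers close. It gives the time, the measured TCP pose, the force and the opening at its end, in the units of the state.
- telemetry.get_state(): the state, without advancing time (a new reading comes with each control period).
- imaging.snapshot(name): name is "side" or "top"; returns a dict with "img" (420x560x3 uint8, red, green, blue), "z_map" (420x560 float32, mm along the optical axis (not along the pixel's ray), 0 where there is no reading), "K" (3x3 intrinsics, pixels), "R" (3x3) and "t" (3): a world point X has camera coordinates R X + t. Camera axes: x right, y down, z forward; pixel columns grow to the right and rows downward; lengths in mm; the calibration is good to about 2 mm. A picture is of the moment at which its call begins.
- workorder.sign_off(): hands the job in, once; it reports no verdict.
The state is a dict: "time_s": time; "joints": joint angles; "joint_velocities": joint speeds; "effort": joint torques, N m; "eef_pos": TCP position; "tool_rot": TCP orientation; "wrist_force": force on the tool from outside, world axes, zero at the start; "torque": the same for the moment, N m; "grip_width": opening from 0.0 (shut) to 1.0 (fully open).
Only numpy, scipy, OpenCV 4.12 (cv2) and the standard library are available. Lean on these libraries where they do the work, as an engineer would, in place of code of your own. Each camera call takes 0.05 s, during which the arm holds its last target.

### The job

Set the blade cartridge flat in the grater's open loading tray, in line with the channel, and let go; from then on keep the gripper off it (sharp blades) and use the wooden push stick to feed it up the channel until the spring catch has snapped shut behind it, pressing gently: it clicks at under 9 N and must never be pushed with more than 22 N. Then lay the stick flat on the counter and leave everything else where it is.

Things in the scene. Friction and masses are not known exactly. Their poses are not given: they have to be found in the camera images.
- grater: Countertop grater, fixed: white base 205 x 86 x 50 mm, green rails. Origin at counter level under the channel's mouth; x is the feed direction (away from the robot, plus yaw), y left, z up. Flat floor 50 mm above the counter at x = -80 to 125 mm. White drum housing, 98 mm high, at x = 128 to 203 mm, crank beyond to x = 245 mm, 85 mm high.
- tray (a point): Centre of the loading place on the tray floor, 42 mm before the channel's mouth; axes as the grater's. Set the cartridge's origin here (15 mm either way along the feed is fine). The tray is at grater x = -80 to -25 mm, 48 mm wide inside, side walls only 10 mm high, open towards the robot.
- mouth (a point): Middle of the channel's floor at its mouth (grater x = 0); axes as the grater's. Channel: x = 0 to 122 mm, 37 mm wide inside, 20 mm high under lips that end at 24 mm and reach 4 mm in over each side (slot 29 mm). Before it, at x = -25 to 0 mm, a funnel of 14 mm high walls narrows from 48 to 37 mm.
- click (a point): Floor point 72 mm past the mouth: the cartridge's centre is here at the click ONLY for the middle setting. Catch, ejector and buffer sit on a slide set up to 7 mm nearer or farther, not reported. A brass ejector, met 7 mm before the click, pushes back 1.5 to 3 N; all told under 9 N before the click. 2 mm after the click a rubber buffer adds 6 N per mm: a push that has risen to 13 N or more is past the click.
- cartridge: Blade cartridge, loose: black block 50 mm (x, along the feed) x 34 mm (y) x 18 mm high, steel blade strips on top, with a red grip rib 30 x 12 mm along x, 18 to 46 mm above its underside. Origin at the centre of its underside, z up. Same both ways round. 80 g or so.
- stick: Wooden push stick, loose: bar 150 mm long (x) x 16 mm wide x 16 mm high, with a grip fin 50 x 16 mm, centred 30 mm behind the middle (at x = -30 mm), 16 to 46 mm above its underside. Origin at the centre of its underside; the dark rubber-tipped nose is at x = +75 mm. 60 g.
- catch (a joint): Angle of the spring catch (orange bar on top of the left channel wall): 0 = sprung in, across the channel; grows to about 0.1 to 0.3 rad while the cartridge passes and pushes it aside; below 0.05 again once closed behind the cartridge (perhaps only as the stick draws back). If not closed, the ejector can push the cartridge back.
- lemon_a: half lemon, 62 mm across, 34 mm high, cut face up; bystander; origin at its underside
- lemon_b: half lemon, as the other; bystander; origin at its underside
- salt_jar: low terracotta salt jar with a wooden lid, 80 mm across, 56 mm high; bystander; origin at its underside
- measuring_cup: steel measuring cup upside down, flat handle, 72 mm across, 45 mm high; bystander; origin at its underside
- whisk: steel whisk lying down, 265 mm long, about 52 mm high; bystander; origin at its underside
- flat_zester: flat hand zester with black handle, 310 mm long, 26 mm high; bystander; origin at its underside

How it is judged:
By the outcome, as a careful person would: the job done as asked, in the order asked, and still so for the second after the job is handed in, with the robot touching nothing.
It also fails if it takes over 67 s, if anything falls off the work surface, if the arm or the gripper's body presses on something with over 40 N, if the wrist force passes 120 N, or if a joint passes its speed limit or range.

## Working session

There is one attempt and no reset: what is moved stays moved. The work goes in short steps, Python scripts to look and compute and a tool call to move; the robot and the scene stay as the last step left them, time stands still between calls to the robot, and variables do not carry over. Pictures are saved under pics/ and viewed, and the job is handed in when it is done.

Besides the shell and the picture viewer there is one more tool, called as name(argument=value, ...) on one line, values as JSON. carry_out: Moves the arm, as the interface text tells. Its arguments: {"type":"object","properties":{"series":{"type":"array","items":{"type":"array","items":{"type":"number"}}},"claw":{"type":"number"},"squeeze":{"type":"number"}},"required":["series"]}

```bash
ls; mkdir -p pics; python3 - <<'E'
from station import telemetry, imaging
import cv2,numpy as np
print(telemetry.get_state())
for n in("top","side"):
    s=imaging.snapshot(n); cv2.imwrite(f"pics/{n}0.png",s["img"][:,:,::-1]); np.savez(f"pics/{n}0.npz",**s)
    print(n,s["K"],s["R"],s["t"])
E
```

```text
pics
{'time_s': 0.0, 'joints': array([-1.24140074e+00,  1.31124249e-01,  1.48928103e+00,  4.34590471e-06,
        1.52298818e+00, -8.53978503e-02]), 'joint_velocities': array([-0.00083925,  0.00112311,  0.00016944,  0.0012354 ,  0.00069204,
        0.00083789]), 'effort': array([ 1.79217259e-03, -5.59849298e+01, -4.91757309e+01,  7.69376848e-02,
        3.58396349e-02, -1.09531918e-04]), 'eef_pos': array([ 241.65003938, -548.60188341,  234.60850287]), 'tool_rot': array([3.05378447, 1.56899551, 1.89778137]), 'wrist_force': array([-0.14356832,  0.66673882, -0.21930071]), 'torque': array([-0.00957842,  0.00604448, -0.02034762]), 'grip_width': 0.9994915208024415}
top [[389.04208916   0.         276.2581488 ]
 [  0.         389.04208916 208.50028927]
 [  0.           0.           1.        ]] [[-0.00395054 -0.99996524  0.00734243]
 [-0.99645654  0.00331957 -0.08404367]
 [ 0.08401638 -0.00764843 -0.99643502]] [  38.66883432  553.44656758 1137.54651407]
side [[405.76020644   0.         287.34627762]
 [  0.         405.76020644 216.74875081]
 [  0.           0.           1.        ]] [[-0.99878461 -0.04842196 -0.00919836]
 [-0.0253716   0.66510481 -0.74631889]
 [ 0.0422561  -0.74517844 -0.66552499]] [ 552.01154053   37.63312009 1282.30457529]
```

View pics/top0.png

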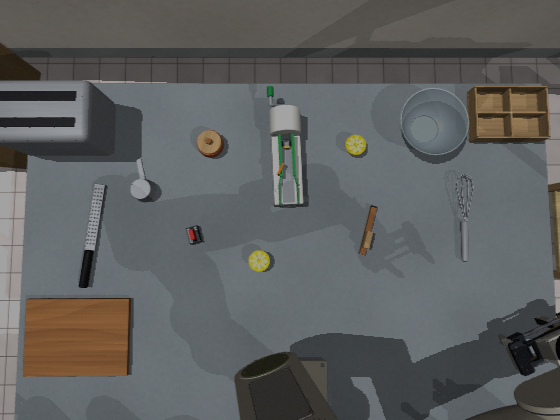

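View pics/side0.png

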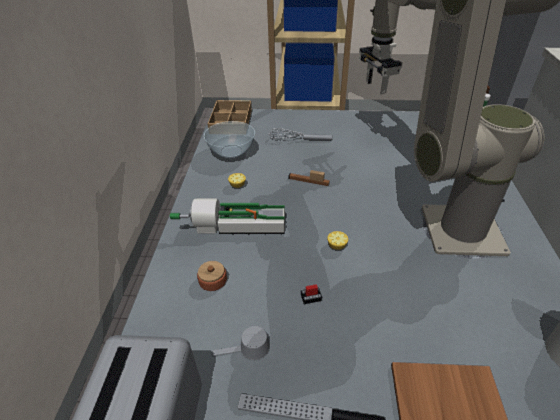

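The top view shows the cartridge at about (194,235), the stick from (374,207) to (363,254), and the grater at about (287,160) with its tray end near row 205. Next I'll enlarge these regions and measure them.

```bash
python3 - <<'E'
import cv2,numpy as np
s=np.load("pics/top0.npz"); im=s["img"][:,:,::-1]
a=cv2.resize(im[80:215,255:320],None,fx=4.4,fy=4.4,interpolation=cv2.INTER_NEAREST)
b=cv2.resize(im[200:260,350:390],None,fx=4.9,fy=4.9,interpolation=cv2.INTER_NEAREST)
c=cv2.resize(im[220:250,180:210],None,fx=9,fy=9,interpolation=cv2.INTER_NEAREST)
o=np.zeros((594,790,3),np.uint8)
o[:a.shape[0],:a.shape[1]]=a; o[:b.shape[0],300:300+b.shape[1]]=b; o[:c.shape[0],510:510+c.shape[1]]=c
cv2.imwrite("pics/crop0.png",o)
E
cat > h.py <<'E'
import numpy as np,cv2
from scipy.spatial.transform import Rotation as Ro
def load(n): return dict(np.load(n))
def ray(s,u,v,z):
    d=s["R"].T@np.linalg.inv(s["K"])@np.array([u,v,1.]); c=-s["R"].T@s["t"]
    return c+d*(z-c[2])/d[2]
def cloud(s):
    Z=s["z_map"].astype(float); v,u=np.indices(Z.shape); p=np.stack([u*Z,v*Z,Z],-1)@np.linalg.inv(s["K"]).T
    return (p-s["t"])@s["R"]
def proj(s,X):
    p=s["K"]@(s["R"]@np.asarray(X,float)+s["t"]); return p[:2]/p[2]
E
python3 - <<'E'
from h import *
for n in("top","side"):
    s=load(f"pics/{n}0.npz");P=cloud(s);h=cv2.cvtColor(s["img"],cv2.COLOR_RGB2HSV)
    ok=s["z_map"]>0
    tab=P[380:400,150:220] if n=="top" else P[300:330,350:400]
    print(n,"table z",np.median(tab[...,2]))
    def rep(l,m,zr):
        m=m&ok&(P[...,2]>zr[0])&(P[...,2]<zr[1])
        m=m.astype(np.uint8); k,L,st,ce=cv2.connectedComponentsWithStats(m)
        for i in range(1,k):
            if st[i,4]>=6: q=P[L==i]; print(l,st[i],ce[i].round(1),q.mean(0).round(1),"z",np.percentile(q[:,2],[5,50,95]).round(1))
    H,S,V=h[...,0],h[...,1],h[...,2]
    rep("red",((H<5)|(H>174))&(S>170)&(V>80),(-20,80))
    rep("wood",(H>5)&(H<20)&(S>90)&(V>60),(5,80))
    rep("green",(H>45)&(H<80)&(S>120),(30,120))
E
```

```text
top table z 0.894921453834262
red [189 229   6  11  42] [191.5 234.3] [477.4 283.2  47.1] z [44.3 46.8 50.2]
wood [ 467   86   83   55 2790] [508.2 113.1] [ 844.  -673.8   23.7] z [ 5.4 18.2 50.7]
wood [197 130  26  26 524] [209.4 142.6] [748.8 234.4  44. ] z [34.  44.3 53.3]
wood [279 163   5   9  14] [280.8 167. ] [668.7  23.6  76.4] z [67.1 78.6 79.5]
wood [359 207  18  48 333] [367.7 231.5] [ 484.2 -234.4   25.8] z [10.7 18.7 48.3]
wood [  23  299  106   78 7950] [ 75.9 337.2] [181.5 619.4  19. ] z [15.4 19.1 22.7]
green [267  86   6  11  58] [269.6  90.8] [891.1  55.2  83.7] z [79.2 83.5 87.4]
green [278 135   4  30  82] [279.9 148.5] [723.1  26.   74.7] z [71.2 74.6 79.2]
green [291 134   8  70 139] [293.7 161.4] [686.  -14.   71.7] z [60.8 73.5 78.1]
green [280 169   3  12  21] [281. 174.] [648.9  23.   72.9] z [66.9 73.5 78.1]
green [279 182   1  18  18] [279.  190.5] [602.6  28.8  62. ] z [57.1 61.3 67.2]
side table z -0.5196942689835233
red [306 285  12  11  97] [311.2 289.9] [475.7 290.7  37. ] z [21.7 40.  46.9]
wood [270  56   5  15  60] [271.6  63.6] [  697.7 -1233.6    41.8] z [ 8.  44.8 77.1]
wood [343  57   6  15  63] [345.3  64. ] [  299.7 -1233.9    43.1] z [ 9.6 40.9 77.1]
wood [208 100  43  27 599] [230.2 111. ] [ 843.9 -708.6   28.7] z [ 6.5 29.8 49. ]
wood [290 171  39  14 256] [311.6 177.4] [ 476.5 -226.9   21.3] z [ 6.1 16.2 44.6]
wood [245 208  11  11  34] [251.5 212.2] [660.6  27.7  71.2] z [55.  75.4 79.5]
wood [197 262  29  29 644] [211.2 275.5] [746.9 253.1  37.4] z [12.6 42.4 48.7]
wood [ 392  362  116   58 5656] [446.3 392.2] [182.8 538.5  17.4] z [14.9 17.5 19.9]
green [220 203  64   6 216] [248.5 205.9] [675.1 -11.6  62.8] z [52.9 61.  74.9]
green [219 210  34   8 148] [233.9 213.8] [714.9  30.7  65.6] z [52.3 68.3 74.7]
green [257 212  27   7  60] [268.9 216.8] [607.5  31.3  57.3] z [51.9 56.8 66.6]
green [170 214  10   5  46] [174.3 215.9] [889.4  62.5  79.2] z [72.7 79.6 84.3]
```

View pics/crop0.png

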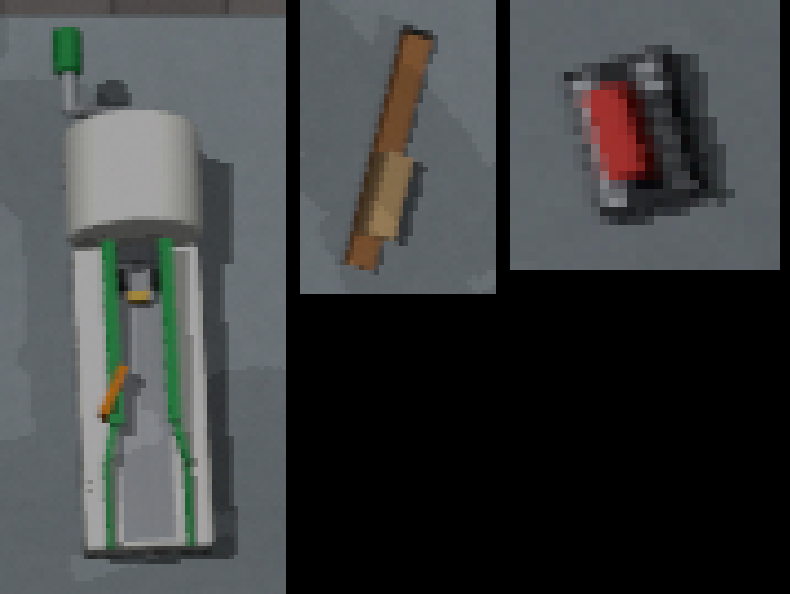

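```bash
cat > m.py <<'E'
from h import *
s=load("pics/top0.npz");P=cloud(s);h=cv2.cvtColor(s["img"],cv2.COLOR_RGB2HSV);H,S,V=[h[...,i].astype(int) for i in range(3)]
t=s;print("cam top",-s["R"].T@s["t"]); g=load("pics/side0.npz");print("cam side",-g["R"].T@g["t"])
def rect(s,m,z,l):
    m=m.astype(np.uint8);k,L,st,ce=cv2.connectedComponentsWithStats(m)
    i=1+np.argmax(st[1:,4]); v,u=np.nonzero(L==i)
    q=np.array([ray(s,a,b,z)[:2] for a,b in zip(u,v)],np.float32)
    r=cv2.minAreaRect(q); c=q.mean(0); w,vec=np.linalg.eigh(np.cov(q.T)); d=vec[:,1]; d=d*np.sign(d[0])
    print(l,"n",len(q),"mean",c.round(1),"rect",np.round(r[0],1),np.round(r[1],1),"pca yaw",np.degrees(np.arctan2(d[1],d[0])).round(1))
roi=lambda s,x0,x1,y0,y1:np.pad(np.ones((y1-y0,x1-x0),bool),((y0,420-y1),(x0,560-x1)))
red=((H<6)|(H>172))&(S>150)&(V>70)
rect(s,red&roi(s,180,210,220,250),46,"rib top")
w=(H>5)&(H<22)&(S>70)&(V>50)&roi(s,350,390,200,260)
hi=w&(P[...,2]>32)
rect(s,w&(P[...,2]<26)&(P[...,2]>8),16,"bar top")
rect(s,w,16,"whole stick top")
rect(s,hi,46,"fin top")
hh=cv2.cvtColor(g["img"],cv2.COLOR_RGB2HSV);H2,S2,V2=[hh[...,i].astype(int) for i in range(3)]
P2=cloud(g)
rect(g,((H2<6)|(H2>172))&(S2>150)&(V2>150)&roi(g,295,330,280,305),46,"rib side?")
# grater edges rows
print("grater rows")
for v in range(138,206,6):
    row=(P[v,255:325,2]>38); u=np.nonzero(row)[0]+255
    a=ray(s,u.min()-.5,v,50);b=ray(s,u.max()+.5,v,50); gr=np.nonzero((H[v,260:320]>45)&(H[v,260:320]<85)&(S[v,260:320]>90))[0]+260
    print(v,u.min(),u.max(),a[:2].round(1),b[:2].round(1),"mid",((a+b)/2)[1].round(1),"w",(a[1]-b[1]).round(1),"green",gr.tolist())
for v in range(200,212): print(v,P[v,275:300:4,2].round(0), s["img"][v,286],ray(s,286,v,50)[0].round(1))
E
python3 m.py
```

```text
cam top [ 456.0656783    45.53073241 1179.72094288]
cam side [498.11026033 957.24523638 886.56964894]
rib top n 44 mean [477.9 283.3] rect [477.7 283.1] [29.4 11.9] pca yaw 14.8
bar top n 216 mean [ 497.7 -238.6] rect [ 488.2 -236.5] [ 18.1 146.3] pca yaw -16.1
whole stick top n 362 mean [ 484.5 -236.7] rect [ 487.4 -239.6] [ 26.  146.3] pca yaw -14.1
fin top n 114 mean [ 460.5 -228.8] rect [ 460.8 -228.9] [18.3 50.4] pca yaw -15.8
rib side? n 6 mean [482.2 289.1] rect [481.  289.1] [11.   4.6] pca yaw 26.6
grater rows
138 271 300 [760.7  53.1] [760.6 -35.7] mid 8.7 w 88.8 green [278, 279, 280, 281, 291, 292, 293]
144 272 300 [742.7  50.2] [742.5 -35.6] mid 7.3 w 85.7 green [279, 280, 281, 291, 292, 293]
150 272 300 [724.6  50.2] [724.4 -35.4] mid 7.4 w 85.6 green [279, 280, 281, 292, 293, 294]
156 272 300 [706.7  50.3] [706.5 -35.2] mid 7.5 w 85.5 green [279, 280, 281, 292, 293, 294]
162 273 301 [688.7  47.4] [688.5 -38. ] mid 4.7 w 85.4 green [279, 280, 281, 292, 293, 294]
168 273 301 [670.8  47.4] [670.6 -37.9] mid 4.8 w 85.3 green [293, 294, 295]
174 273 301 [653.   47.5] [652.8 
[... 372 characters left out ...]
204 275 296 [564.5  41.9] [564.3 -22.3] mid 9.8 w 64.2 green [279, 280]
200 [52. 61. 51. 50. 51. 51. 48.] [119 122 127] 576.1
201 [48. 53. 51. 52. 52. 50. 50.] [120 124 128] 573.2
202 [49. 62. 53. 53. 55. 51. 55.] [131 133 137] 570.3
203 [51. 63. 49. 52. 53. 53. 46.] [158 158 155] 567.3
204 [49. 61. 47. 51. 43. 41. 33.] [84 83 83] 564.4
205 [37. 32. 23. 18. 14. 10.  9.] [46 47 46] 561.5
206 [11.  1.  2.  2.  0.  2. -2.] [46 49 51] 558.5
207 [ 1.  1. -2. -1.  1.  1.  1.] [61 66 68] 555.6
208 [-2.  3.  1.  2.  2.  2.  1.] [ 94  99 103] 552.7
209 [ 1. -1. -0. -3. -1. -4. -3.] [ 94 100 104] 549.8
210 [ 4.  4. -0.  1. -1. -1.  0.] [ 93  98 102] 546.8
211 [0. 1. 3. 3. 2. 2. 1.] [ 94 100 102] 543.9
```

```bash
python3 - <<'E'
import cv2,numpy as np
s=np.load("pics/side0.npz"); im=s["img"][:,:,::-1]
a=cv2.resize(im[190:245,160:295],None,fx=5.8,fy=5.8,interpolation=cv2.INTER_NEAREST)
b=cv2.resize(im[165:190,285:335],None,fx=7,fy=7,interpolation=cv2.INTER_NEAREST)
c=cv2.resize(im[275:308,295:330],None,fx=7,fy=7,interpolation=cv2.INTER_NEAREST)
o=np.zeros((600,790,3),np.uint8)
o[:a.shape[0],:a.shape[1]]=a; o[330:330+b.shape[0],:b.shape[1]]=b; o[330:330+c.shape[0],400:400+c.shape[1]]=c
cv2.imwrite("pics/crop1.png",o)
E
```

```text
(no output)
```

View pics/crop1.png

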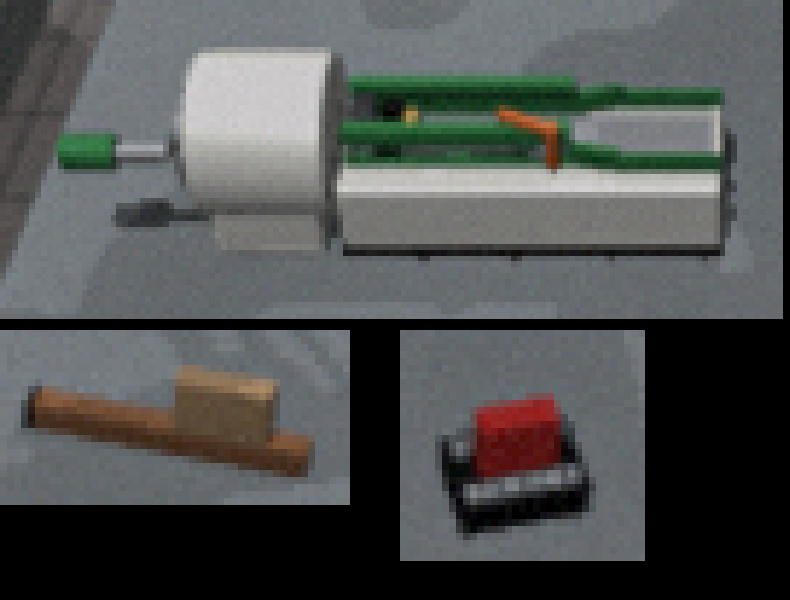

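```bash
cat > m2.py <<'E'
from h import *
s=load("pics/top0.npz");g=load("pics/side0.npz");P=cloud(s)
L=[];Rr=[]
for v in range(142,201):
    u=np.nonzero(P[v,255:325,2]>38)[0]+255
    a=ray(s,u.min()-.5,v,50);b=ray(s,u.max()+.5,v,50)
    L.append(a[:2]);Rr.append(b[:2])
for n,q in(("L",L),("R",Rr)):
    q=np.array(q); p=np.polyfit(q[:,0],q[:,1],1); print(n,p,"y@645",np.polyval(p,645), "yaw",np.degrees(np.arctan(p[0])))
m=(np.array(L)+np.array(Rr))/2; p=np.polyfit(m[:,0],m[:,1],1);print("mid",p,"y@645,603",np.polyval(p,[645,603]))
# side: project grater corners for candidates, overlay
yaw=np.arctan(p[0]); x0=645; y0=np.polyval(p,645)
im=g["img"][:,:,::-1].copy(); im=cv2.resize(im,None,fx=4,fy=4,interpolation=cv2.INTER_NEAREST)
im2=cv2.resize(s["img"][:,:,::-1].copy(),None,fx=4,fy=4,interpolation=cv2.INTER_NEAREST)
def T(x,y,z,o=(x0,y0),w=yaw): return [o[0]+x*np.cos(w)-y*np.sin(w),o[1]+x*np.sin(w)+y*np.cos(w),z]
def box(xs,ys,z,col,o=(x0,y0),w=yaw):
    for S,I in((g,im),(s,im2)):
        q=[proj(S,T(a,b,z,o,w)) for a,b in((xs[0],ys[0]),(xs[0],ys[1]),(xs[1],ys[1]),(xs[1],ys[0]))]
        cv2.polylines(I,[np.round((np.array(q)+.5)*4).astype(int)],True,col,1)
box((-80,125),(-43,43),50,(0,0,255)); box((-80,125),(-43,43),0,(0,0,255)); box((0,122),(-18.5,18.5),74,(255,0,255))
c=(477.8,283.2);w=np.radians(14.8)
box((-15,15),(-6,6),46,(255,255,0),c,w);box((-25,25),(-17,17),18,(255,255,0),c,w);box((-25,25),(-17,17),0,(255,255,0),c,w)
c=(489.5,-237.5);w=np.radians(-15.9)
box((-75,75),(-8,8),16,(255,255,0),c,w);box((-55,-5),(-8,8),46,(255,255,0),c,w);box((-75,75),(-8,8),0,(255,255,0),c,w)
o=np.zeros((600,800,3),np.uint8)
def put(I,u,v,wd,h,X,Y): o[Y:Y+h,X:X+wd]=I[4*v:4*v+h,4*u:4*u+wd]
put(im,200,190,380,240,0,0);put(im,285,163,200,120,0,245);put(im,293,275,150,140,0,370)
put(im2,262,120,190,370,400,0);put(im2,352,200,160,240,600,0);put(im2,180,222,130,130,600,250)
cv2.imwrite("pics/ov0.png",o)
E
python3 m2.py
```

```text
L [ 0.04493428 17.92001606] y@645 46.9026288629874 yaw 2.572814145208126
R [ 4.63391244e-02 -7.32772912e+01] y@645 -43.388555923128465 yaw 2.65313830232495
mid [  0.04559509 -27.65116917] y@645,603 [ 1.75766078 -0.1573328 ]
```

View pics/ov0.png

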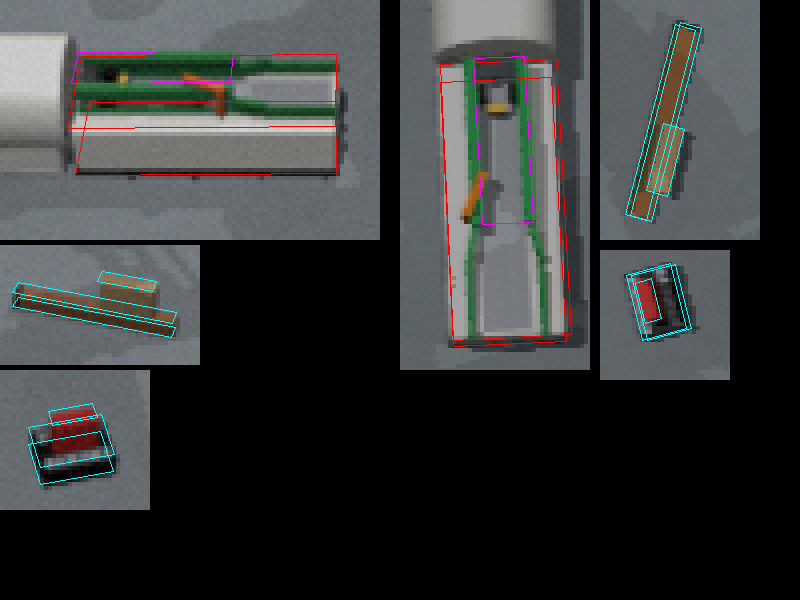

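```bash
cat >> h.py <<'E'
def go(pos,x_down_yaw=None,R=None):
    """shift/turn from the current pose"""
    from station import telemetry
    st=telemetry.get_state(); R0=Ro.from_euler('xyz',st["tool_rot"])
    if R is None: R=tool(x_down_yaw)
    sh=R0.inv().apply(np.asarray(pos,float)-st["eef_pos"]); rv=(R0.inv()*R).as_rotvec()
    print("t",st["time_s"],"pos",st["eef_pos"].round(1),"grip",round(float(st["grip_width"]),3),"F",st["wrist_force"].round(1),"\n shift",sh.round(1),"turn",rv.round(3))
def tool(yaw):
    # tool x down; jaw axis z horizontal, perpendicular to object x (yaw)
    x=np.array([0,0,-1.]); z=np.array([-np.sin(yaw),np.cos(yaw),0]); y=np.cross(z,x)
    return Ro.from_matrix(np.stack([x,y,z],1))
E
python3 - <<'E'
from h import *
from station import telemetry
s=load("pics/top0.npz");hsv=cv2.cvtColor(s["img"],cv2.COLOR_RGB2HSV)
R0=Ro.from_euler('xyz',telemetry.get_state()["tool_rot"]).as_matrix();print(R0.round(3))
q=[]
for v in range(138,176):
    G=(hsv[v,:,0]>45)&(hsv[v,:,0]<85)&(hsv[v,:,1]>90)
    u=np.nonzero(G[265:310])[0]+265
    l=u[u<286];r=u[u>286]
    if len(l) and len(r): a=ray(s,l.max()+.5,v,74);b=ray(s,r.min()-.5,v,74); q.append([a[0],(a[1]+b[1])/2,a[1]-b[1]])
q=np.array(q);p=np.polyfit(q[:,0],q[:,1],1);print(p,np.polyval(p,[645,603]),np.median(q[:,2]))
w=np.radians(14.8)
for yw in(w,w+np.pi): print(yw);go([477.8,283.2,120],yw)
E
```

```text
[[-0.001  0.915  0.403]
 [ 0.002  0.403 -0.915]
 [-1.     0.    -0.002]]
[  0.03754816 -19.70227898] [4.51628569 2.93926288] 28.804284667634793
0.2583087292951608
t 0.1 pos [ 241.7 -548.6  234.7] grip 0.997 F [-1.1  0.2 -0.4] 
 shift [ 115.9  551.3 -665.9] turn [-2.985  0.    -0.003]
3.399901382884954
t 0.1 pos [ 241.7 -548.6  234.7] grip 0.997 F [-1.1  0.2 -0.4] 
 shift [ 115.9  551.3 -665.9] turn [ 0.156 -0.002 -0.   ]
```

carry_out(series=[[60,276,-333,0.078,0,0],[110,551,-666,0.156,0,0],[110,551,-666,0.156,0,0],[110,551,-666,0.156,0,0],[110,551,-666,0.156,0,0],[110,551,-666,0.156,0,0],[110,551,-666,0.156,0,0],[110,551,-666,0.156,0,0],[110,551,-666,0.156,0,0],[110,551,-666,0.156,0,0],[110,551,-666,0.156,0,0],[110,551,-666,0.156,0,0]], claw=0, squeeze=25)

```text
time_s: 1.6
eef_pos: [444.6, 168.9, 140.7]
tool_rot: [3.043, 1.569, 1.731]
wrist_force: [1.6, -1.3, 0.1]
grip_width: 0.998
```

```bash
python3 -c "
from h import *
go([477.8,283.2,39],np.radians(14.8)+np.pi)"
```

```text
t 1.6 pos [444.6 168.9 140.7] grip 0.998 F [ 1.6 -1.3  0.1] 
 shift [ 101.9   61.4 -101.8] turn [ 0.001 -0.001 -0.   ]
```

carry_out(series=[[0,30,-50,0,0,0],[0,61.4,-101.8,0,0,0],[0,61.4,-101.8,0,0,0],[10,61.4,-101.8,0,0,0],[40,61.4,-101.8,0,0,0],[40,61.4,-101.8,0,0,0]])

```text
time_s: 2.35
eef_pos: [475.6, 280.7, 98.0]
tool_rot: [-1.593, 1.565, -2.906]
wrist_force: [0.5, -0.5, -0.7]
grip_width: 0.998
```

```bash
cat > shot.py <<'E'
import sys
from h import *
from station import imaging
def shot(tag):
    out=[]
    for n in("top","side"):
        s=imaging.snapshot(n); np.savez(f"pics/{n}_{tag}.npz",**s); out.append(s)
    return out
if __name__=="__main__":
    tag=sys.argv[1]; X=[float(a) for a in sys.argv[2:5]]
    o=[]
    for s in shot(tag):
        u,v=proj(s,X).astype(int); u=min(max(u,50),509); v=min(max(v,65),354)
        o.append(cv2.resize(s["img"][v-65:v+65,u-50:u+50,::-1],None,fx=4,fy=4,interpolation=cv2.INTER_NEAREST))
    cv2.imwrite(f"pics/{tag}.png",np.hstack(o))
E
python3 shot.py a1 478 283 40; python3 -c "
from h import *
go([477.8,283.2,39],np.radians(14.8)+np.pi)"
```

```text
t 2.45 pos [477.6 282.  101.1] grip 1.0 F [-0.3  0.1  0.6] 
 shift [62.1  0.5 -1.1] turn [-0.    -0.001  0.   ]
```

View pics/a1.png

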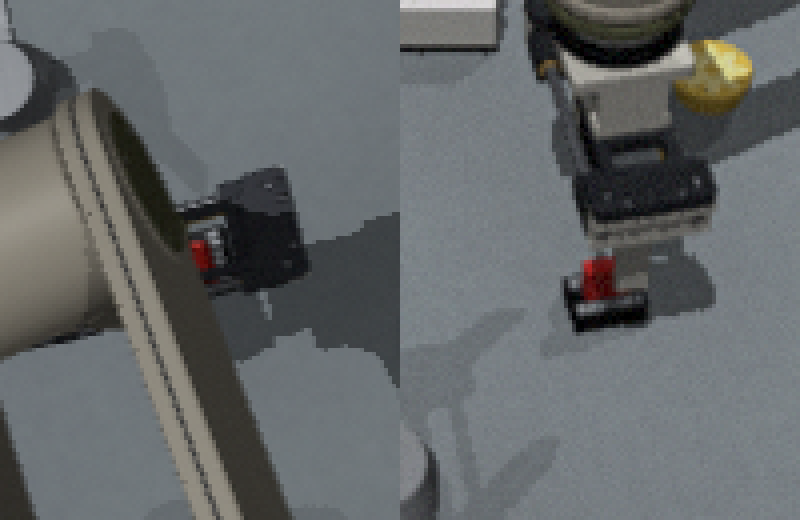

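```bash
python3 - <<'E'
from h import *
s=load("pics/side_a1.npz"); u0,v0=proj(s,[478,283,40]).astype(int)
R=tool(np.radians(14.8)+np.pi).as_matrix();p=np.array([477.6,282,101.1])
for k in(-46,46):
  q=proj(s,p+R@[17,0,k]); print(k,(p+R@[17,0,k]).round(0),((q-[u0-50,v0-65])*4+[400,0]).round(0))
print(((proj(s,p)-[u0-50,v0-65])*4+[400,0]).round(0))
P=cloud(s)
for (x,y) in((635,270),(660,255),(600,270),(650,215),(620,240)):
    print(x,y,P[v0-65+y//4,u0-50+(x-400)//4].round(0))
E
```

```text
-46 [466. 326.  84.] [623. 275.]
46 [489. 238.  84.] [587. 166.]
[605. 201.]
635 270 [462. 343. 112.]
660 255 [437. 240.   0.]
600 270 [479. 290.  44.]
650 215 [457. 376. 202.]
620 240 [471. 371. 172.]
```

The side view shows the near fingertip at about (632,288) in the crop, close to its predicted position, and the rib lies between the fingers. I'll descend and grip.

carry_out(series=[[20,0.5,-1,0,0,0],[40,0.5,-1,0,0,0],[55,0.5,-1,0,0,0],[62,0.5,-1,0,0,0],[62,0.5,-1,0,0,0],[62,0.5,-1,0,0,0]])

```text
time_s: 3.2
eef_pos: [478.3, 283.4, 39.7]
tool_rot: [2.771, 1.569, 1.459]
wrist_force: [-0.3, 0.4, -0.6]
grip_width: 1.0
```

carry_out(series=[[0,0,0,0,0,0],[0,0,0,0,0,0],[0,0,0,0,0,0],[0,0,0,0,0,0],[0,0,0,0,0,0],[0,0,0,0,0,0],[0,0,0,0,0,0],[0,0,0,0,0,0]], claw=255, squeeze=25)

```text
time_s: 4.2
eef_pos: [478.3, 283.4, 39.7]
tool_rot: [2.787, 1.569, 1.474]
wrist_force: [0.0, 0.6, -0.2]
grip_width: 0.191
```

```bash
python3 -c "
from h import *
go([603,2.6,200],0.042+np.pi);go([477.8,283.2,39],np.radians(14.8)+np.pi)"
```

```text
t 4.2 pos [478.3 283.4  39.7] grip 0.191 F [ 0.   0.6 -0.2] 
 shift [-160.7   49.   303.1] turn [ 0.216 -0.001 -0.   ]
t 4.2 pos [478.3 283.4  39.7] grip 0.191 F [ 0.   0.6 -0.2] 
 shift [ 0.7 -0.5  0.1] turn [-0.    -0.001 -0.001]
```

carry_out(series=[[0,0,0,0,0,0],[0,0,0,0,0,0],[0,0,0,0,0,0]])

```text
time_s: 4.58
eef_pos: [478.3, 283.4, 39.7]
tool_rot: [2.778, 1.569, 1.465]
wrist_force: [0.8, 0.3, 0.1]
grip_width: 0.126
```

carry_out(series=[[-30,0,0,0,0,0],[-70,0,0,0,0,0],[-110,12,75,0.05,0,0],[-140,24,120,0.1,0,0],[-140,32,160,0.15,0,0],[-140,38,200,0.2,0,0],[-140,45,250,0.216,0,0],[-140,49,290,0.216,0,0],[-140,49,303,0.216,0,0],[-140,49,303,0.216,0,0],[-140,49,303,0.216,0,0]])

```text
time_s: 5.95
eef_pos: [602.5, 4.0, 179.1]
tool_rot: [-3.012, 1.569, 1.744]
wrist_force: [-0.1, -0.1, -1.3]
grip_width: 0.126
```

```bash
python3 shot.py a2 603 2 140; python3 -c "
from h import *
go([603,2.6,90.5],0.042+np.pi)"
```

```text
t 6.05 pos [602.6   4.1 179.3] grip 0.13 F [ 0.8  0.5 -1.2] 
 shift [88.8  0.3  1.7] turn [ 0.002 -0.002 -0.   ]
```

View pics/a2.png

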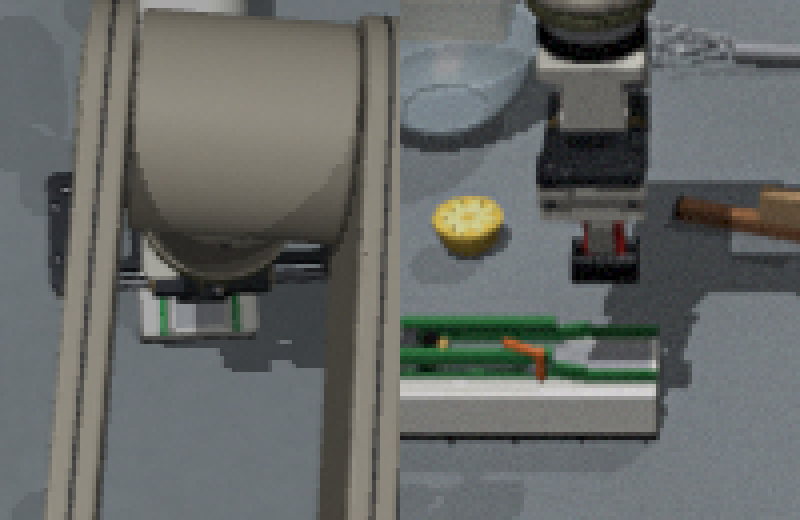

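The side view shows the cartridge held level by its rib, above the tray. Lowering it now.

carry_out(series=[[25,0.3,1,0,0,0],[50,0.3,1.5,0,0,0],[70,0.3,1.7,0,0,0],[80,0.3,1.7,0,0,0],[85,0.3,1.7,0,0,0],[85,0.3,1.7,0,0,0]])

```text
time_s: 6.8
eef_pos: [603.3, 2.6, 94.6]
tool_rot: [2.86, 1.569, 1.333]
wrist_force: [-0.3, -0.4, -1.1]
grip_width: 0.127
```

```bash
python3 shot.py a3 603 2 70; python3 -c "
from h import *
go([603,2.6,90],0.042+np.pi)"
```

```text
t 6.9 pos [603.7   2.5  95.2] grip 0.127 F [ 0.3 -0.1 -1.1] 
 shift [ 5.2 -0.7 -0.1] turn [ 0.001 -0.002 -0.002]
```

View pics/a3.png

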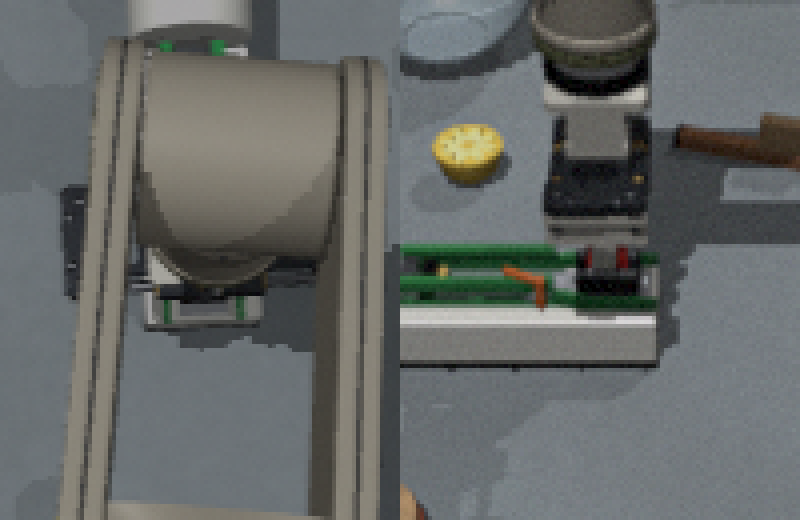

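The side view shows the cartridge between the tray walls, about 5 mm above the floor and in line with the channel. Lowering it the rest of the way.

carry_out(series=[[2,0,0,0,0,0],[3.5,0,0,0,0,0],[4.5,0,0,0,0,0],[4.5,0,0,0,0,0]])

```text
time_s: 7.4
eef_pos: [603.5, 2.5, 90.5]
tool_rot: [2.525, 1.569, 0.998]
wrist_force: [0.3, -0.7, -0.4]
grip_width: 0.131
```

carry_out(series=[[0.6,0,0,0,0,0],[0.6,0,0,0,0,0]])

```text
time_s: 7.65
eef_pos: [603.5, 2.5, 89.9]
tool_rot: [2.567, 1.569, 1.039]
wrist_force: [-0.6, 0.2, -1.2]
grip_width: 0.129
```

carry_out(series=[[0.6,0,0,0,0,0],[0.6,0,0,0,0,0]])

```text
time_s: 7.9
eef_pos: [603.6, 2.6, 89.7]
tool_rot: [2.43, 1.569, 0.902]
wrist_force: [-1.7, 1.1, 4.0]
grip_width: 0.127
```

carry_out(series=[[0,0,0,0,0,0],[0,0,0,0,0,0],[0,0,0,0,0,0],[0,0,0,0,0,0],[0,0,0,0,0,0],[0,0,0,0,0,0],[-20,0,0,0,0,0],[-60,0,0,0,0,0],[-110,0,0,0,0,0],[-110,0,0,0,0,0]], claw=120)

```text
time_s: 9.15
eef_pos: [607.0, 2.1, 207.5]
tool_rot: [1.591, 1.558, 0.063]
wrist_force: [0.6, 0.1, -0.1]
grip_width: 0.528
```

```bash
python3 -c "
from h import *
go([461,-229.5,150],-0.277+np.pi)"
```

```text
t 9.15 pos [607.    2.1 207.5] grip 0.528 F [ 0.6  0.1 -0.1] 
 shift [  55.4 -156.6  225.1] turn [ 0.321 -0.002 -0.012]
```

carry_out(series=[[0,-40,56,0.08,0,0],[15,-80,113,0.16,0,0],[40,-120,170,0.24,0,0],[50,-156.6,225,0.321,0,0],[50,-156.6,225,0.321,0,0],[50,-156.6,225,0.321,0,0],[50,-156.6,225,0.321,0,0],[50,-156.6,225,0.321,0,0]], claw=50)

```text
time_s: 10.15
eef_pos: [461.8, -228.6, 156.0]
tool_rot: [1.897, 1.557, 0.05]
wrist_force: [-0.1, 0.1, -0.5]
grip_width: 0.802
```

```bash
cat > v.py <<'E'
from h import *
from shot import shot
t,s=shot("a4")
a=cv2.resize(t["img"][80:215,255:320,::-1],None,fx=4.4,fy=4.4,interpolation=cv2.INTER_NEAREST)
b=cv2.resize(s["img"][160:250,195:335,::-1],None,fx=3.5,fy=3.5,interpolation=cv2.INTER_NEAREST)
o=np.zeros((600,790,3),np.uint8);o[:a.shape[0],:a.shape[1]]=a;o[:b.shape[0],295:295+b.shape[1]]=b
cv2.imwrite("pics/a4.png",o)
h=cv2.cvtColor(t["img"],cv2.COLOR_RGB2HSV);m=((h[...,0]<6)|(h[...,0]>172))&(h[...,1]>150)&(h[...,2]>70);m[:150]=0;m[215:]=0;m[:,:265]=0;m[:,310:]=0
v,u=np.nonzero(m);q=np.array([ray(t,x,y,96)[:2] for x,y in zip(u,v)]);print(len(q),q.mean(0));d=np.linalg.eigh(np.cov(q.T))[1][:,1];print(np.degrees(np.arctan(d[1]/d[0])), cv2.minAreaRect(q.astype(np.float32)))
go([461,-229.5,36.5],-0.277+np.pi)
E
python3 v.py
```

```text
48 [602.87802503   3.43388644]
5.649600017355326 ((602.2999877929688, 4.0172858238220215), (11.244864463806152, 28.317689895629883), 89.65304565429688)
t 10.25 pos [ 461.7 -228.6  155.8] grip 0.808 F [-0.6 -0.2 -0.2] 
 shift [119.3  -1.9   1.5] turn [ 0.001 -0.004 -0.012]
```

View pics/a4.png

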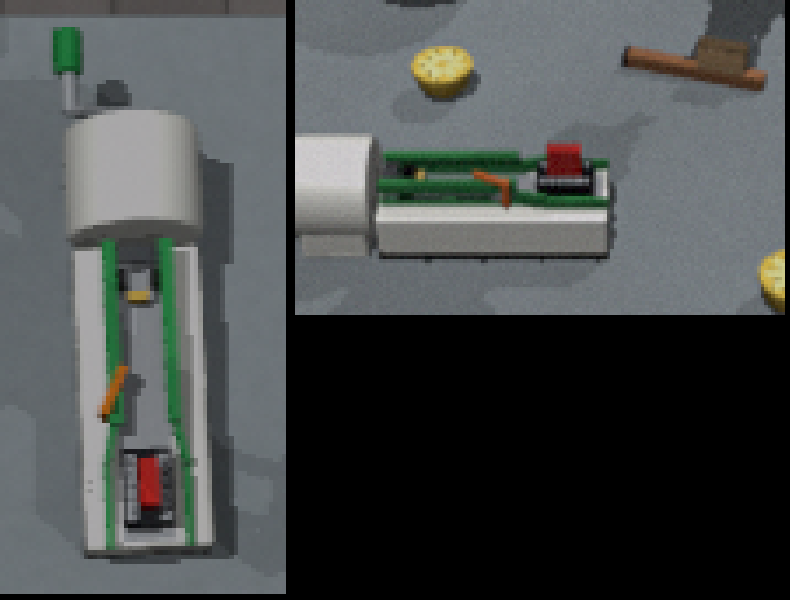

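The top view shows the cartridge flat and straight in the tray (crop 149,490). Both views show the tray clear of the gripper. Next I'll grasp the stick's fin.

carry_out(series=[[30,-1,1,0,0,-0.012],[60,-1.9,1.5,0,-0.004,-0.012],[90,-1.9,1.5,0,-0.004,-0.012],[110,-1.9,1.5,0,-0.004,-0.012],[118.5,-1.9,1.5,0,-0.004,-0.012],[118.5,-1.9,1.5,0,-0.004,-0.012],[118.5,-1.9,1.5,0,-0.004,-0.012]], claw=40)

```text
time_s: 11.12
eef_pos: [461.8, -229.8, 38.4]
tool_rot: [1.439, 1.569, -0.407]
wrist_force: [-0.2, -0.5, 0.1]
grip_width: 0.846
```

carry_out(series=[[0,0,0,0,0,0],[0,0,0,0,0,0],[0,0,0,0,0,0],[0,0,0,0,0,0],[0,0,0,0,0,0],[0,0,0,0,0,0],[0,0,0,0,0,0],[0,0,0,0,0,0],[0,0,0,0,0,0],[0,0,0,0,0,0]], claw=255, squeeze=40)

```text
time_s: 12.38
eef_pos: [461.8, -229.8, 38.3]
tool_rot: [1.444, 1.569, -0.402]
wrist_force: [-0.4, -0.1, -1.4]
grip_width: 0.168
```

```bash
python3 -c "
from h import *
go([461,-229.5,36.5],-0.277+np.pi);go([461,-229.5,160],0.042+np.pi);go([445,-4,160],0.042+np.pi)"
```

```text
t 12.375 pos [ 461.8 -229.8   38.3] grip 0.168 F [-0.4 -0.1 -1.4] 
 shift [ 1.8 -0.8 -0. ] turn [ 0.002  0.    -0.002]
t 12.375 pos [ 461.8 -229.8   38.3] grip 0.168 F [-0.4 -0.1 -1.4] 
 shift [-121.7   -0.6   -0. ] turn [-0.317  0.001 -0.002]
t 12.375 pos [ 461.8 -229.8   38.3] grip 0.168 F [-0.4 -0.1 -1.4] 
 shift [-121.9  -77.3 -212.7] turn [-0.317  0.001 -0.002]
```

carry_out(series=[[-40,0,0,0,0,0],[-80,0,0,0,0,0],[-122,-5,-15,-0.05,0,0],[-122,-20,-50,-0.1,0,0],[-122,-35,-90,-0.15,0,0],[-122,-50,-135,-0.2,0,0],[-122,-65,-180,-0.27,0,0],[-122,-77,-213,-0.317,0,0],[-122,-77,-213,-0.317,0,0],[-122,-77,-213,-0.317,0,0],[-122,-77,-213,-0.317,0,0]])

```text
time_s: 13.75
eef_pos: [445.5, -4.7, 160.1]
tool_rot: [1.003, 1.569, -0.528]
wrist_force: [0.7, 0.5, -1.5]
grip_width: 0.171
```

```bash
cat > v2.py <<'E'
from h import *
from shot import shot
import sys
tag=sys.argv[1];t,s=shot(tag)
a=cv2.resize(t["img"][125:260,240:320,::-1],None,fx=4,fy=4,interpolation=cv2.INTER_NEAREST)
b=cv2.resize(s["img"][150:260,195:350,::-1],None,fx=3,fy=3,interpolation=cv2.INTER_NEAREST)
o=np.zeros((600,790,3),np.uint8);o[:a.shape[0],:a.shape[1]]=a;o[:b.shape[0],325:325+b.shape[1]]=b
cv2.imwrite(f"pics/{tag}.png",o)
E
python3 v2.py a5; python3 -c "
from h import *
go([450,-3.4,90],0.042+np.pi)"
```

```text
t 13.85 pos [445.5  -4.6 160.1] grip 0.167 F [ 0.4  0.6 -1.1] 
 shift [70.1  4.5 -1.1] turn [-0.002  0.001 -0.002]
```

View pics/a5.png

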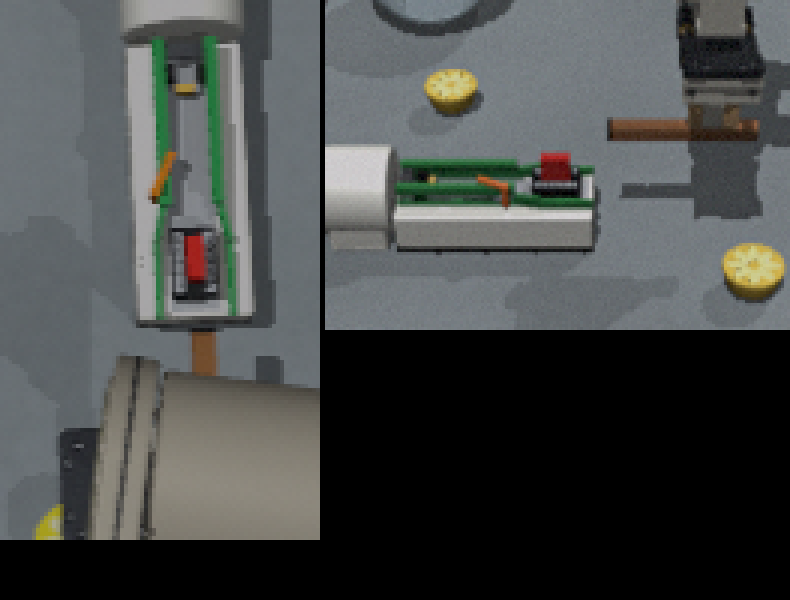

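The stick hangs level, with its nose at about (205,335) in the crop, in line with the channel. I'll lower it to about 2 mm above floor level, just short of the tray.

carry_out(series=[[30,2,-0.5,0,0,0],[55,2,-1,0,0,0],[66,2,-1,0,0,0],[70,2,-1,0,0,0],[70,2,-1,0,0,0],[70,2,-1,0,0,0]])

```text
time_s: 14.6
eef_pos: [448.3, -3.7, 91.1]
tool_rot: [1.217, 1.567, -0.314]
wrist_force: [-0.1, -0.0, -0.8]
grip_width: 0.167
```

```bash
python3 v2.py a6; python3 -c "
from h import *
go([470,-2.6,90],0.042+np.pi)"
```

```text
t 14.7 pos [448.1  -3.7  90.9] grip 0.171 F [ 1.4  0.8 -0.3] 
 shift [ 1.  21.9 -0.2] turn [-0.002  0.001 -0.003]
```

View pics/a6.png

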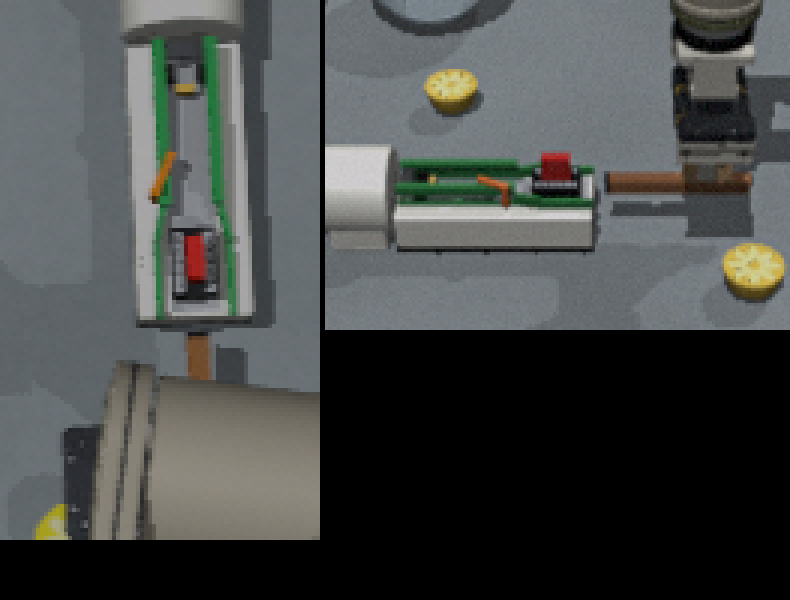

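carry_out(series=[[0,4,0,0,0,0],[0,8,0,0,0,0],[0.5,12,0,0,0,0],[1,16,0,0,0,0],[1,20,0,0,0,0],[1,23,0,0,0,0],[1,26,0,0,0,0],[1,29,0,0,0,0],[1,31,0,0,0,0],[1,31,0,0,0,0]])

```text
time_s: 15.95
eef_pos: [479.3, -2.4, 90.0]
tool_rot: [1.22, 1.567, -0.311]
wrist_force: [-1.1, -0.0, -0.7]
grip_width: 0.169
```

```bash
python3 v2.py a7; python3 -c "
from h import *
go([500,-1.3,90],0.042+np.pi)"
```

```text
t 16.05 pos [479.2  -2.5  90. ] grip 0.169 F [-0.4 -0.8 -0.5] 
 shift [ 0.1 20.9 -0.3] turn [-0.002  0.001 -0.003]
```

View pics/a7.png

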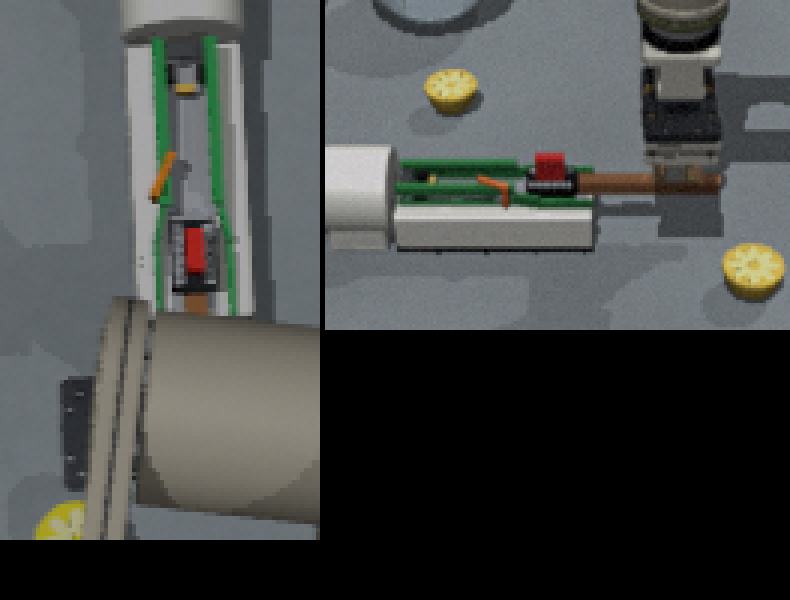

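In the crop, the nose has met the cartridge at about (195,292) and pushed it a few mm, still straight. Carrying on slowly.

carry_out(series=[[0,2.5,0,0,0,0],[0,5,0,0,0,0],[0,7.5,0,0,0,0],[0,10,0,0,0,0],[0,12.5,0,0,0,0],[0,15,0,0,0,0]])

```text
time_s: 16.8
eef_pos: [494.3, -1.8, 90.0]
tool_rot: [1.209, 1.567, -0.322]
wrist_force: [-1.3, -0.4, -0.5]
grip_width: 0.168
```

carry_out(series=[[0,2,0,0,0,0],[0,4,0,0,0,0],[0,6,0,0,0,0],[0,8,0,0,0,0],[0,10,0,0,0,0]])

```text
time_s: 17.42
eef_pos: [504.4, -1.4, 90.1]
tool_rot: [1.208, 1.567, -0.323]
wrist_force: [-0.5, -0.0, -1.1]
grip_width: 0.167
```

```bash
python3 v2.py a8; python3 -c "
from h import *
go([520,-0.5,90],0.042+np.pi)"
```

```text
t 17.525 pos [504.6  -1.4  90.2] grip 0.169 F [-0.7  0.2 -0.6] 
 shift [ 0.2 15.4 -0.3] turn [-0.002  0.001 -0.003]
```

View pics/a8.png

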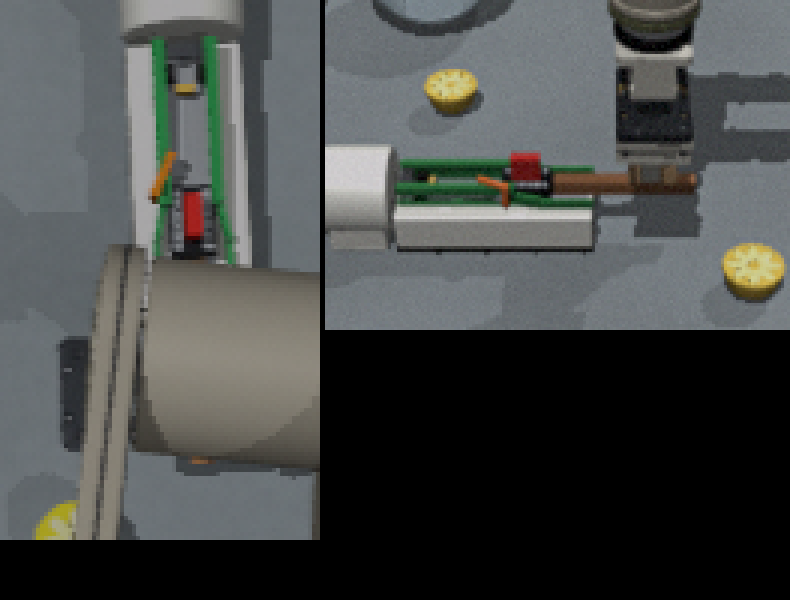

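The cartridge's front has entered the channel straight, and it is now just before the orange catch (crop 160,175).

carry_out(series=[[0,2,0,0,0,0],[0,4,0,0,0,0],[0,6,0,0,0,0],[0,8,0,0,0,0],[0,10,0,0,0,0]])

```text
time_s: 18.15
eef_pos: [514.7, -1.0, 90.2]
tool_rot: [1.238, 1.567, -0.292]
wrist_force: [-1.3, 0.1, -0.5]
grip_width: 0.169
```

carry_out(series=[[0,2,0,0,0,0],[0,4,0,0,0,0],[0,6,0,0,0,0],[0,8,0,0,0,0],[0,10,0,0,0,0]])

```text
time_s: 18.77
eef_pos: [524.7, -0.7, 90.1]
tool_rot: [1.214, 1.567, -0.317]
wrist_force: [-2.5, -1.0, 0.3]
grip_width: 0.167
```

carry_out(series=[[0,2,0,0,0,0],[0,4,0,0,0,0],[0,6,0,0,0,0],[0,8,0,0,0,0],[0,10,0,0,0,0]])

```text
time_s: 19.4
eef_pos: [534.9, -0.2, 90.2]
tool_rot: [1.227, 1.567, -0.304]
wrist_force: [-2.1, -1.1, -0.3]
grip_width: 0.172
```

```bash
python3 v2.py a9; python3 -c "
from h import *
go([550,0.8,90],0.042+np.pi)"
```

```text
t 19.5 pos [ 5.351e+02 -2.000e-01  9.020e+01] grip 0.167 F [-0.9 -0.6  0.1] 
 shift [ 0.2 14.9 -0.4] turn [-0.002  0.001 -0.004]
```

View pics/a9.png

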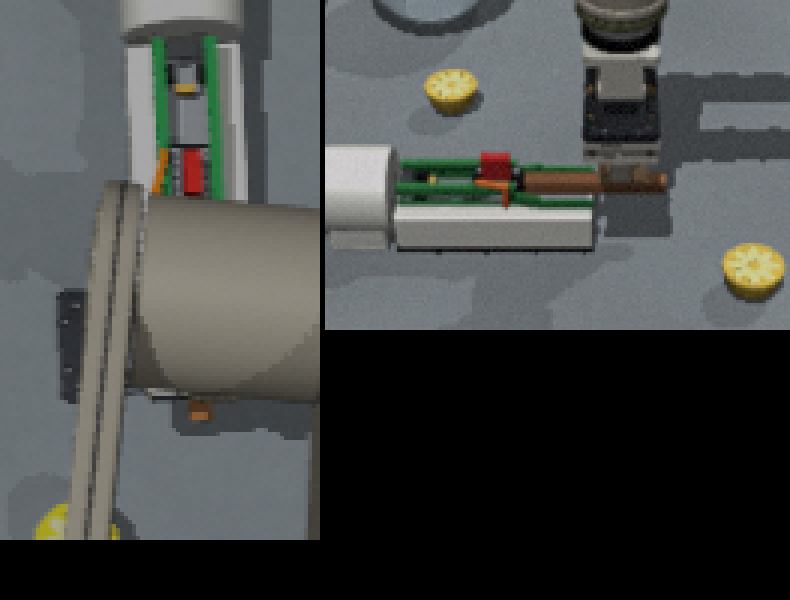

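The catch is now deflected (crop 160,170). The brass ejector (crop 185,90) is still roughly 40 mm ahead of the cartridge's front edge.

carry_out(series=[[0,2,0,0,0,0],[0,4,0,0,0,0],[0,6,0,0,0,0],[0,8,0,0,0,0],[0,10,0,0,0,0]])

```text
time_s: 20.12
eef_pos: [545.2, 0.2, 90.2]
tool_rot: [1.259, 1.567, -0.272]
wrist_force: [-1.6, -0.4, -0.5]
grip_width: 0.17
```

carry_out(series=[[0,2,0,0,0,0],[0,4,0,0,0,0],[0,6,0,0,0,0],[0,8,0,0,0,0],[0,10,0,0,0,0]])

```text
time_s: 20.75
eef_pos: [555.4, 0.5, 90.3]
tool_rot: [1.253, 1.567, -0.278]
wrist_force: [-1.9, -1.1, -0.9]
grip_width: 0.17
```

carry_out(series=[[0,1.5,0,0,0,0],[0,3,0,0,0,0],[0,4.5,0,0,0,0],[0,6,0,0,0,0]])

```text
time_s: 21.25
eef_pos: [561.5, 0.8, 90.3]
tool_rot: [1.253, 1.567, -0.278]
wrist_force: [-2.1, -1.3, -0.7]
grip_width: 0.17
```

```bash
python3 v2.py a10; python3 -c "
from h import *
go([570,1.6,90],0.042+np.pi)"
```

```text
t 21.35 pos [561.7   0.9  90.4] grip 0.172 F [ 0.   0.1 -0.2] 
 shift [ 0.4  8.3 -0.4] turn [-0.002  0.001 -0.004]
```

View pics/a10.png

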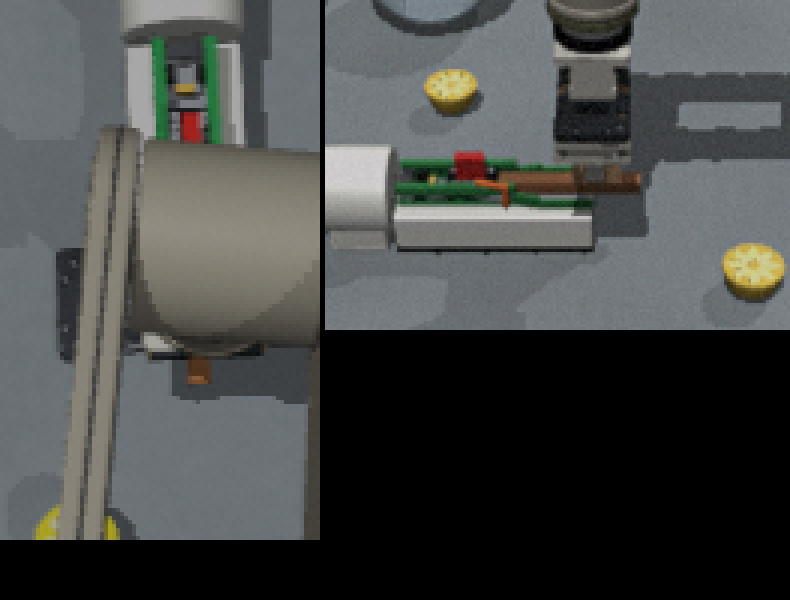

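In the top crop, the cartridge front (row 111) is about 13 mm short of the brass (row 92). I'll switch to finer steps and watch the force.

carry_out(series=[[0,1,0,0,0,0],[0,2,0,0,0,0],[0,3,0,0,0,0],[0,4,0,0,0,0],[0,5,0,0,0,0],[0,6,0,0,0,0]])

```text
time_s: 22.1
eef_pos: [567.7, 1.1, 90.4]
tool_rot: [1.302, 1.567, -0.229]
wrist_force: [-1.6, 0.2, -0.8]
grip_width: 0.171
```

carry_out(series=[[0,1,0,0,0,0],[0,2,0,0,0,0],[0,3,0,0,0,0],[0,4,0,0,0,0]])

```text
time_s: 22.6
eef_pos: [571.7, 1.3, 90.4]
tool_rot: [1.308, 1.567, -0.223]
wrist_force: [-2.2, -0.7, -0.1]
grip_width: 0.169
```

carry_out(series=[[0,1,0,0,0,0],[0,2,0,0,0,0],[0,3,0,0,0,0]])

```text
time_s: 22.98
eef_pos: [574.7, 1.4, 90.3]
tool_rot: [1.288, 1.567, -0.243]
wrist_force: [-4.3, -0.9, 2.2]
grip_width: 0.166
```

carry_out(series=[[0,1,0,0,0,0],[0,2,0,0,0,0]])

```text
time_s: 23.22
eef_pos: [576.2, 1.5, 90.3]
tool_rot: [1.183, 1.568, -0.347]
wrist_force: [-4.8, -1.2, 2.0]
grip_width: 0.171
```

carry_out(series=[[0,1,0,0,0,0],[0,2,0,0,0,0]])

```text
time_s: 23.48
eef_pos: [577.7, 1.5, 90.3]
tool_rot: [0.886, 1.569, -0.645]
wrist_force: [-7.1, -0.9, 3.4]
grip_width: 0.169
```

carry_out(series=[[0,1,0,0,0,0],[0,1.5,0,0,0,0]])

```text
time_s: 23.72
eef_pos: [578.7, 1.6, 90.4]
tool_rot: [-0.11, 1.57, -1.64]
wrist_force: [-7.4, -0.2, 3.8]
grip_width: 0.17
```

carry_out(series=[[0,0.5,0,0,0,0],[0,1,0,0,0,0]])

```text
time_s: 23.98
eef_pos: [579.1, 1.6, 90.5]
tool_rot: [-0.961, 1.569, -2.492]
wrist_force: [-8.4, -1.1, 3.8]
grip_width: 0.172
```

carry_out(series=[[0,0.7,0,0,0,0],[0,1.2,0,0,0,0]])

```text
time_s: 24.22
eef_pos: [579.7, 1.6, 90.6]
tool_rot: [-1.244, 1.568, -2.775]
wrist_force: [-8.0, -0.2, 3.7]
grip_width: 0.167
```

```bash
python3 v2.py a11; python3 -c "
from h import *
go([580,2,90],0.042+np.pi)"
```

```text
t 24.325 pos [579.7   1.6  90.6] grip 0.173 F [-7.3 -1.7  4. ] 
 shift [ 0.6  0.3 -0.4] turn [-0.002  0.001  0.003]
```

View pics/a11.png

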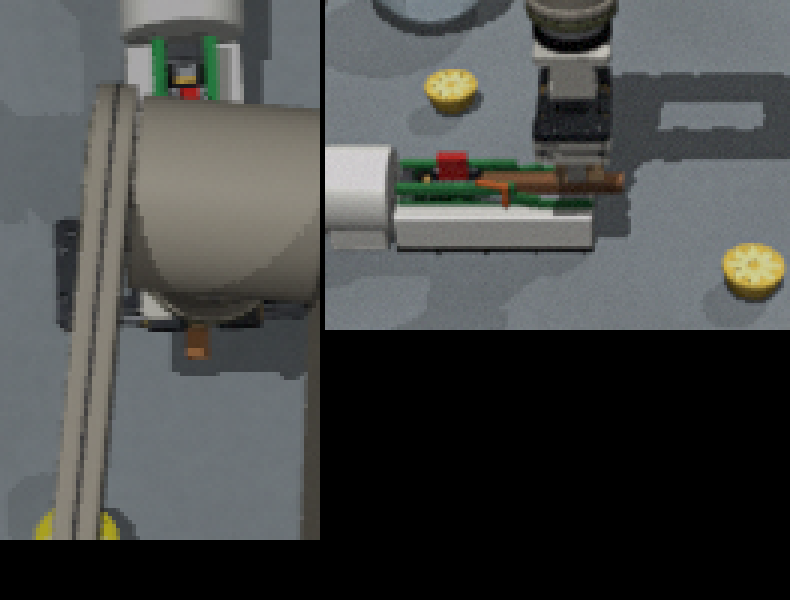

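The side view shows the catch resting against the stick's side and the cartridge at the ejector. It isn't clear yet whether it has clicked, so I'll keep going in fine steps.

carry_out(series=[[0,0.7,0,0,0,0],[0,1.2,0,0,0,0]])

```text
time_s: 24.58
eef_pos: [580.3, 1.6, 90.7]
tool_rot: [-1.334, 1.566, -2.865]
wrist_force: [-6.9, -0.1, 4.0]
grip_width: 0.17
```

carry_out(series=[[0,0.6,0,0,0,0],[0,1.2,0,0,0,0]])

```text
time_s: 24.82
eef_pos: [580.8, 1.6, 90.8]
tool_rot: [-1.401, 1.565, -2.932]
wrist_force: [-8.2, -1.3, 4.1]
grip_width: 0.172
```

```bash
python3 -c "
from h import *
go([582,1.8,90.6],0.042+np.pi)"
```

```text
t 24.825 pos [580.8   1.6  90.8] grip 0.172 F [-8.2 -1.3  4.1] 
 shift [ 0.2  1.2 -0.1] turn [-0.002  0.001  0.006]
```

carry_out(series=[[0,0.5,0,0,0,0.004],[0,1.1,0,0,0,0.006]])

```text
time_s: 25.08
eef_pos: [581.2, 1.7, 90.7]
tool_rot: [-0.975, 1.569, -2.506]
wrist_force: [-7.5, -0.8, 3.2]
grip_width: 0.165
```

carry_out(series=[[0,0.6,0,0,0,0.003],[0,1.1,0,0,0,0.003]])

```text
time_s: 25.32
eef_pos: [581.6, 1.7, 90.5]
tool_rot: [-0.258, 1.57, -1.788]
wrist_force: [-7.5, 0.1, 3.0]
grip_width: 0.168
```

carry_out(series=[[0,0.6,0,0,0,0.001],[0,1.2,0,0,0,0.001]])

```text
time_s: 25.58
eef_pos: [582.0, 1.7, 90.5]
tool_rot: [-0.879, 1.569, -2.41]
wrist_force: [-7.6, -0.7, 3.5]
grip_width: 0.169
```

carry_out(series=[[0,0.6,0,0,0,0.001],[0,1.2,0,0,0,0.001]])

```text
time_s: 25.82
eef_pos: [582.4, 1.7, 90.5]
tool_rot: [-1.113, 1.569, -2.643]
wrist_force: [-8.1, -1.0, 3.0]
grip_width: 0.17
```

```bash
python3 v2.py a12; python3 -c "
from h import *
go([583,1.8,90.6],0.042+np.pi)"
```

```text
t 25.925 pos [582.7   1.8  90.5] grip 0.172 F [-5.5 -1.1  3. ] 
 shift [-0.1  0.3 -0. ] turn [-0.002  0.001  0.001]
```

View pics/a12.png

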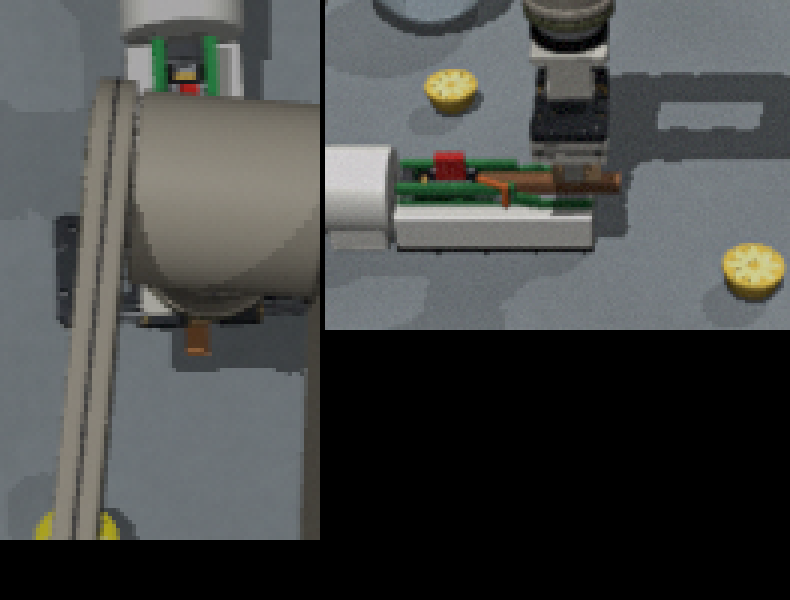

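The side view shows the stick slightly nose-down, and the catch bar now lies behind the cartridge body (crop 490,182). The force dropped to 5.5 N, which may be the click, so I'll keep feeding until the buffer shows.

carry_out(series=[[0,0.6,0,0,0,0.001],[0,1.1,0,0,0,0.001]])

```text
time_s: 26.18
eef_pos: [583.4, 1.8, 90.6]
tool_rot: [-1.045, 1.569, -2.576]
wrist_force: [-5.9, -1.4, 2.8]
grip_width: 0.171
```

carry_out(series=[[0,0.6,0,0,0,0.001],[0,1.1,0,0,0,0.001]])

```text
time_s: 26.42
eef_pos: [583.6, 1.9, 90.5]
tool_rot: [-1.272, 1.568, -2.802]
wrist_force: [-8.7, -1.5, 5.0]
grip_width: 0.167
```

carry_out(series=[[0,0.6,0,0,0,0.001],[0,1.1,0,0,0,0.001]])

```text
time_s: 26.68
eef_pos: [583.7, 2.0, 90.5]
tool_rot: [-1.393, 1.567, -2.923]
wrist_force: [-10.1, -1.4, 5.7]
grip_width: 0.17
```

Now it stiffens the way the buffer should. Next, step the command slightly further.

carry_out(series=[[0,0.7,0,0,0,0.002],[0,1.3,0,0,0,0.002]])

```text
time_s: 26.92
eef_pos: [583.9, 2.0, 90.5]
tool_rot: [-1.429, 1.566, -2.959]
wrist_force: [-11.8, -0.8, 6.5]
grip_width: 0.169
```

carry_out(series=[[0,0.8,0,0,0,0.002],[0,1.5,0,0,0,0.002]])

```text
time_s: 27.18
eef_pos: [584.0, 2.0, 90.5]
tool_rot: [-1.473, 1.565, -3.004]
wrist_force: [-13.2, -0.7, 7.3]
grip_width: 0.165
```

carry_out(series=[[0,0.9,0,0,0,0.003],[0,1.7,0,0,0,0.003]])

```text
time_s: 27.42
eef_pos: [584.1, 2.0, 90.5]
tool_rot: [-1.488, 1.565, -3.019]
wrist_force: [-14.7, -0.9, 8.1]
grip_width: 0.172
```

That is above 13 N and below 22 N. Now draw back along the channel and look.

carry_out(series=[[0,-3,0,0,0,0.003],[-0.5,-8,0,0,0,0.005],[-0.5,-16,0,0,0,0.005],[-0.5,-26,0,0,0,0.005],[-0.5,-38,0,0,0,0.005],[-0.5,-50,0,0,0,0.005],[-0.5,-65,0,0,0,0.005],[-0.5,-80,0,0,0,0.005],[-0.5,-100,0,0,0,0.005],[-0.5,-120,0,0,0,0.005],[-0.5,-135,0,0,0,0.005],[-0.5,-135,0,0,0,0.005]])

```text
time_s: 28.92
eef_pos: [448.3, -3.5, 91.7]
tool_rot: [-1.101, 1.57, -2.631]
wrist_force: [-0.4, 0.5, -1.5]
grip_width: 0.171
```

```bash
python3 v2.py a13; python3 -c "
from h import *
s=load('pics/top_a13.npz')
h=cv2.cvtColor(s['img'],cv2.COLOR_RGB2HSV)
m=((h[...,0]<5)|(h[...,0]>172))&(h[...,1]>150)&(h[...,2]>70);m[:120]=0;m[215:]=0;m[:,:283]=0;m[:,310:]=0
v,u=np.nonzero(m);q=np.array([ray(s,x,y,96)[:2] for x,y in zip(u,v)]);print(len(q),q.mean(0),cv2.minAreaRect(q.astype(np.float32)))
o=[]
for n,b in(('top',(125,190,265,310)),('side',(195,225,210,290))):
    i=load(f'pics/{n}_a13.npz')['img'][b[0]:b[1],b[2]:b[3],::-1]; o.append(cv2.resize(i,None,fx=(7 if n=='top' else 5.5),fy=(7 if n=='top' else 5.5),interpolation=cv2.INTER_CUBIC))
c=np.zeros((460,780,3),np.uint8)
for k,i in enumerate(o): c[:i.shape[0],k*330:k*330+i.shape[1]]=i
cv2.imwrite('pics/a13z.png',c)
go([500,-1.3,90],0.042+np.pi)"
```

```text
53 [710.2445078    6.36800123] ((710.7376098632812, 6.1471076011657715), (11.335862159729004, 28.804370880126953), 89.66542053222656)
t 29.025 pos [449.6  -3.5  92.1] grip 0.169 F [-0.5 -0.5  0.2] 
 shift [ 2.1 50.5 -0.2] turn [-0.002  0.001 -0.   ]
```

View pics/a13.png

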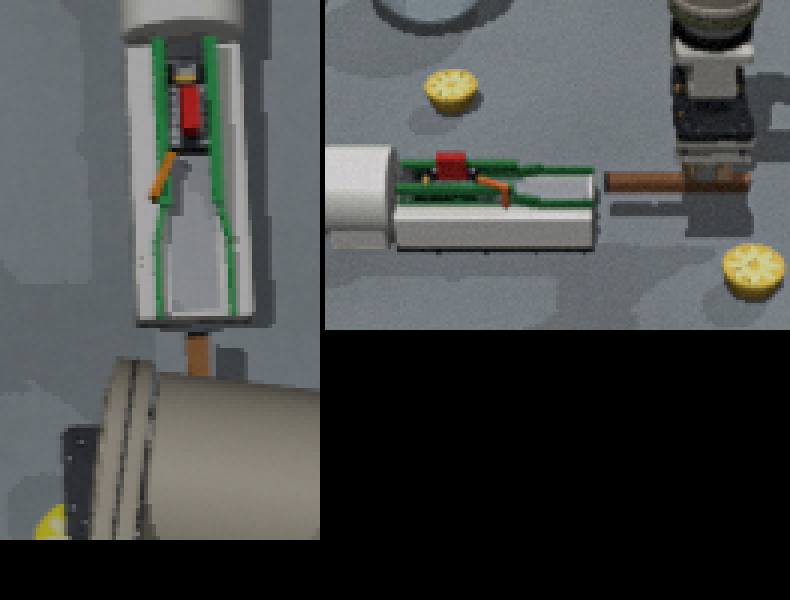

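View pics/a13z.png

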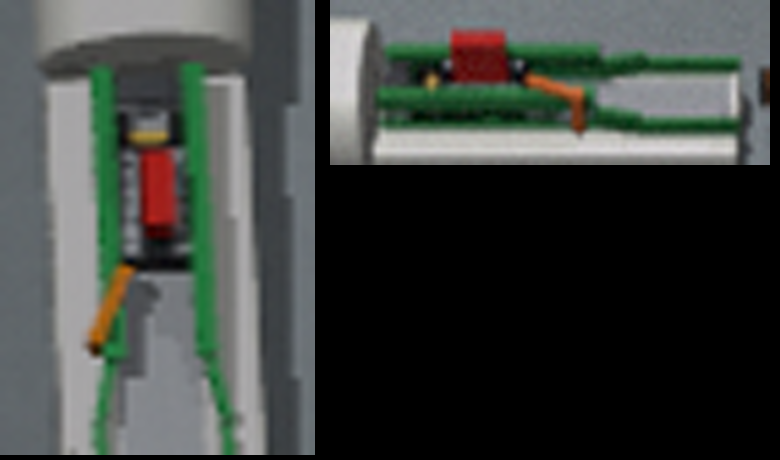

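The top crop shows the catch swung in behind the cartridge's rear edge (zoom 128,268). I'll compare its angle with the first picture and plan where to lay the stick.

```bash
python3 -c "
from h import *
for n in ('top0','top_a9','top_a13','side0','side_a9','side_a13'):
    s=load(f'pics/{n}.npz');h=cv2.cvtColor(s['img'],cv2.COLOR_RGB2HSV).astype(int)
    m=(h[...,0]>6)&(h[...,0]<20)&(h[...,1]>170)&(h[...,2]>130)
    b=(155,185,272,290) if 'top' in n else (200,216,240,262)
    k=np.zeros_like(m);k[b[0]:b[1],b[2]:b[3]]=1;v,u=np.nonzero(m&k)
    q=np.array([ray(s,x,y,76)[:2] for x,y in zip(u,v)]); d=np.linalg.eigh(np.cov(q.T))[1][:,1]
    print(n,len(q),q.mean(0).round(1),'yaw',np.degrees(np.arctan(d[1]/d[0])).round(1),'tip',q[q[:,0].argmax()].round(1),q[q[:,1].argmin()].round(1))
go([461.8,-229.8,160],-0.277+np.pi);go([461.8,-229.8,38.3],-0.277+np.pi)
"
```

```text
top0 19 [665.8  24.8] yaw -23.1 tip [680.4  20. ] [680.4  17.2]
top_a9 16 [668.6  26.7] yaw -11.2 tip [683.3  25.8] [680.4  22.9]
top_a13 20 [665.7  25. ] yaw -23.4 tip [680.4  20. ] [680.4  17.2]
side0 13 [665.2  25.1] yaw -27.0 tip [678.2  18.8] [672.1  18.6]
side_a9 20 [664.3  27.2] yaw -11.7 tip [680.7  23.6] [665.4  23. ]
side_a13 13 [665.2  25.1] yaw -27.0 tip [678.2  18.8] [672.1  18.6]
t 29.025 pos [449.6  -3.5  92.1] grip 0.169 F [-0.5 -0.5  0.2] 
 shift [-67.8   3.1 226.6] turn [ 0.317  0.001 -0.   ]
t 29.025 pos [449.6  -3.5  92.1] grip 0.169 F [-0.5 -0.5  0.2] 
 shift [ 53.9   3.1 226.5] turn [ 0.317  0.001 -0.   ]
```

The catch is back at its initial angle in both views, so it has closed behind the cartridge. I'll return the stick to the free counter where it lay.

carry_out(series=[[-40,-5,0,0,0,0],[-68,-5,30,0,0,0],[-68,-3,75,0.05,0,0],[-68,0,120,0.12,0,0],[-68,2,165,0.2,0,0],[-68,3,205,0.27,0,0],[-68,3,227,0.317,0,0],[-60,3,227,0.317,0,0],[-30,3,227,0.317,0,0],[0,3,227,0.317,0,0],[20,3,227,0.317,0,0],[20,3,227,0.317,0,0]])

```text
time_s: 30.52
eef_pos: [460.2, -227.8, 69.9]
tool_rot: [-1.828, 1.566, 2.609]
wrist_force: [-0.5, 0.3, -0.4]
grip_width: 0.169
```

```bash
python3 shot.py b1 470 -230 40; python3 -c "
from h import *
go([461.8,-229.8,38.3],-0.277+np.pi)
"
```

```text
t 30.625 pos [ 462.  -229.4   72.6] grip 0.169 F [ 0.1  0.3 -0.4] 
 shift [34.3 -0.   0.4] turn [ 0.002  0.    -0.   ]
```

View pics/b1.png

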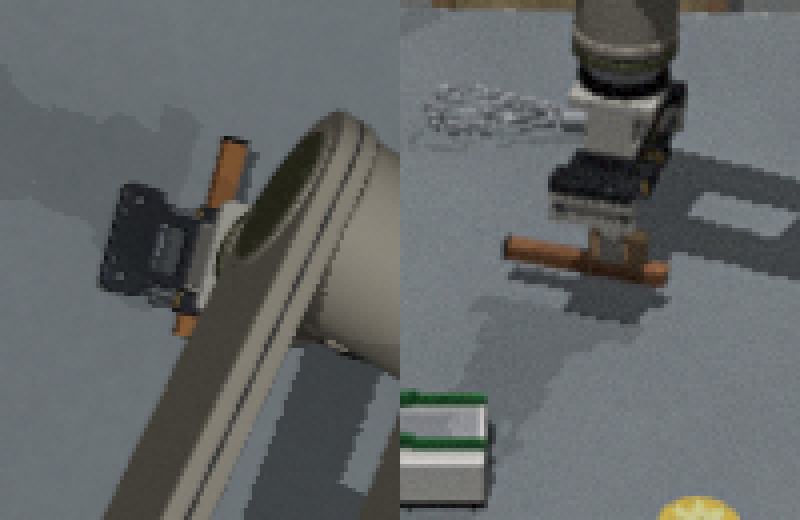

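The stick hangs level about 34 mm up, over free counter. Lowering.

carry_out(series=[[10,0,0,0,0,0],[20,0,0,0,0,0],[27,0,0,0,0,0],[30.5,0,0,0,0,0],[32,0,0,0,0,0],[32,0,0,0,0,0]])

```text
time_s: 31.38
eef_pos: [462.0, -229.5, 40.6]
tool_rot: [0.612, 1.57, -1.234]
wrist_force: [0.2, 0.5, -0.5]
grip_width: 0.171
```

carry_out(series=[[0.5,0,0,0,0,0],[1,0,0,0,0,0],[1,0,0,0,0,0]])

```text
time_s: 31.75
eef_pos: [462.1, -229.5, 39.7]
tool_rot: [0.738, 1.57, -1.109]
wrist_force: [-0.7, 0.2, 0.1]
grip_width: 0.169
```

carry_out(series=[[0.5,0,0,0,0,0],[1,0,0,0,0,0],[1,0,0,0,0,0]])

```text
time_s: 32.12
eef_pos: [462.0, -229.5, 38.6]
tool_rot: [0.556, 1.57, -1.29]
wrist_force: [-0.8, -0.4, -0.2]
grip_width: 0.166
```

carry_out(series=[[0.3,0,0,0,0,0],[0.5,0,0,0,0,0],[0.5,0,0,0,0,0]])

```text
time_s: 32.5
eef_pos: [462.0, -229.5, 38.2]
tool_rot: [0.412, 1.57, -1.434]
wrist_force: [-1.7, 0.8, 2.0]
grip_width: 0.17
```

Contact with the counter. I'll release, wait and lift.

carry_out(series=[[0,0,0,0,0,0],[0,0,0,0,0,0],[0,0,0,0,0,0],[0,0,0,0,0,0],[0,0,0,0,0,0],[0,0,0,0,0,0],[-15,0,0,0,0,0],[-40,0,0,0,0,0],[-80,0,0,0,0,0],[-130,0,0,0,0,0],[-180,0,0,0,0,0],[-180,0,0,0,0,0]], claw=60)

```text
time_s: 34.0
eef_pos: [464.6, -231.0, 225.0]
tool_rot: [1.258, 1.56, -0.588]
wrist_force: [-0.0, 0.0, -0.3]
grip_width: 0.768
```

```bash
python3 -c "
from h import *
go([300,-450,260],-0.277+np.pi)"
```

```text
t 34.0 pos [ 464.6 -231.   225. ] grip 0.768 F [-0.   0.  -0.3] 
 shift [-35.2 -98.5 255.6] turn [ 0.002  0.003 -0.01 ]
```

carry_out(series=[[-35,-40,60,0,0,0],[-35,-60,120,0,0,0],[-35,-80,180,0,0,0],[-35,-98,255,0,0,0],[-35,-98,255,0,0,0],[-35,-98,255,0,0,0],[-35,-98,255,0,0,0]])

```text
time_s: 34.88
eef_pos: [300.8, -448.8, 259.5]
tool_rot: [1.347, 1.561, -0.499]
wrist_force: [0.5, 1.0, -0.2]
grip_width: 0.764
```

```bash
cat > fin.py <<'E'
from h import *
from shot import shot
t,s=shot("f"); 
for n,x in(("top",t),("side",s)): cv2.imwrite(f"pics/f_{n}.png",x["img"][:,:,::-1])
o0=load("pics/top0.npz")["img"].astype(int); d=np.abs(o0-t["img"].astype(int)).max(2)>60
print(t["img"].shape)
P=cloud(t);h=cv2.cvtColor(t["img"],cv2.COLOR_RGB2HSV)
w=(h[...,0]>5)&(h[...,0]<22)&(h[...,1]>70)&(h[...,2]>50);k=np.zeros_like(w);k[195:270,345:395]=1;w&=k
b=w&(P[...,2]<26);f=w&(P[...,2]>35);print("bar z",np.percentile(P[b][:,2],[10,50,90]),"fin z",np.median(P[f][:,2]))
v,u=np.nonzero(w);q=np.array([ray(t,x,y,16)[:2] for x,y in zip(u,v)],np.float32);print(cv2.minAreaRect(q))
h2=h.astype(int);m=((h2[...,0]<5)|(h2[...,0]>172))&(h2[...,1]>150)&(h2[...,2]>70);m[:120]=0;m[215:]=0;m[:,:283]=0;m[:,310:]=0
v,u=np.nonzero(m);print("rib",np.mean([ray(t,x,y,96)[:2] for x,y in zip(u,v)],0))
m=(h2[...,0]>6)&(h2[...,0]<20)&(h2[...,1]>170)&(h2[...,2]>130);k[:]=0;k[155:185,272:290]=1;v,u=np.nonzero(m&k);q=np.array([ray(t,x,y,76)[:2] for x,y in zip(u,v)]);dd=np.linalg.eigh(np.cov(q.T))[1][:,1];print("catch yaw",np.degrees(np.arctan(dd[1]/dd[0])))
E
python3 fin.py
```

```text
(420, 560, 3)
bar z [ 7.27400523 15.60959954 19.82096325] fin z 46.75841217130872
((487.301025390625, -238.73902893066406), (26.39736557006836, 145.755859375), 74.18830871582031)
rib [710.2445078    6.36800123]
catch yaw -23.077884254056453
```

View pics/f_top.png

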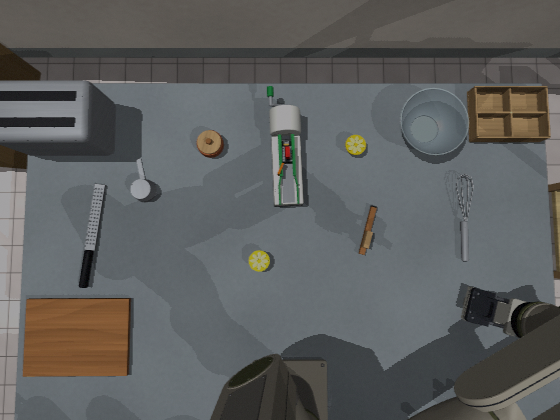

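View pics/f_side.png

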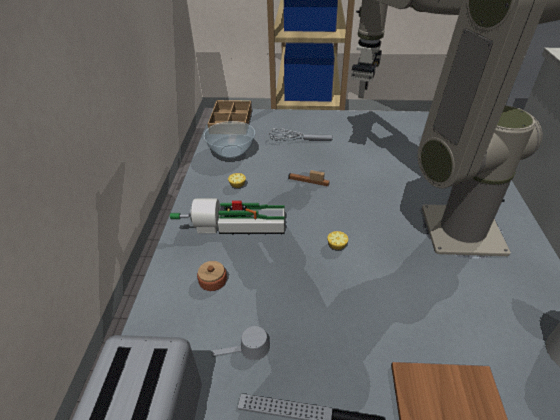

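Both final views show the cartridge (top 288,152) held in the channel with the catch closed, the stick flat at (368,230), and the bystanders unmoved. The robot is clear, so I'm signing off.

```bash
python3 -c "
from station import workorder
print(workorder.sign_off())"
```

```text
the job is handed in; nothing more can be done
None
```

The job is done and handed in at about 35 s. The cartridge is latched in the channel and the stick is lying flat on the counter.

- **Placing:** I set the cartridge flat in the tray at about (603, 3) mm, in line with the channel, and let go. After that only the stick touched it.
- **Feeding:** The push stayed under 9 N until it dropped from 8.1 to 5.5 N, which I took as the click. It then rose on the buffer, and I stopped at 14.7 N along the feed, under the 22 N limit. These are readings taken at the end of each step, so brief peaks in between were not seen.
- **Catch:** After I drew the stick back, the catch was at its starting (closed) angle in both camera views. The top view taken later, just before hand-in, still showed that. The cartridge's rib was at (710, 6) mm both times, so it did not creep back.
- **Stick and the rest:** The stick is back within about 1 mm of where it started, with the bar top at about 16 mm and the fin top at about 47 mm. By eye, the other objects had not moved, and the gripper is clear of everything.

**Disagreements between checks:**
- The two ways of measuring the grater's centreline differed by about 3 mm sideways. I aimed between them, and the cartridge went in without jamming.
- While pushing, the stick tipped slightly nose-down, with about 8 N upward on the tool at the end. Some of the measured push may therefore have been friction on the floor.
- By force and position, the click came about 9 mm after the ejector was met, against the stated 7 mm. Flex in the arm and the stick's tilt could explain that.

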